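# Seal the snack canisters at the shop counter

### The job

It is closing time at the grocery counter: seal three canisters by gently pressing the white button in the middle of each lid all the way down with the fingertips, first the red lid, then the yellow, then the green. Leave the canisters standing where they are, neither lifted nor shoved along, and finish clear of everything. The blue-lidded canister is still in use: leave its button up, and leave the tins and the card reader alone.

Things in the scene. Friction and masses are not known exactly. Their poses are not given: they have to be found in the camera images.
- can_red: Loose push-seal storage canister with a red lid and a red band: upright, round, pale grey, body 84 mm diameter, lid 88 mm diameter, 120 mm tall to the lid's flat top; about 0.5 kg. Origin at the centre of its underside, z up along its axis; it stands on the counter (z = 0).
- red_top (a point): Centre of the top face of the white round push button (40 mm diameter) in the middle of the red lid; it moves with the button: 17 to 18 mm above the lid's top at the start, 10 mm above it when fully pressed and let go. The button's cap is soft: it gives up to 6 mm under the finger at about 2 N per mm, and springs back.
- btn_red (a joint): How far the red lid's button (its stem, without the give of the soft cap) is pressed down, in m: 0 fully up, 0.008 fully down at its stop. It moves straight down along the canister's axis against a steady 2.5 N or so, and stays where it is left. It starts between 0 and 0.001.
- can_yellow: Loose push-seal storage canister with a yellow lid and a yellow band: upright, round, pale grey, body 84 mm diameter, lid 88 mm diameter, 145 mm tall to the lid's flat top; about 0.5 kg. Origin at the centre of its underside, z up along its axis; it stands on the counter (z = 0).
- yellow_top (a point): Centre of the top face of the white round push button (40 mm diameter) in the middle of the yellow lid; it moves with the button: 17 to 18 mm above the lid's top at the start, 10 mm above it when fully pressed and let go. The button's cap is soft: it gives up to 6 mm under the finger at about 2 N per mm, and springs back.
- btn_yellow (a joint): How far the yellow lid's button (its stem, without the give of the soft cap) is pressed down, in m: 0 fully up, 0.008 fully down at its stop. It moves straight down along the canister's axis against a steady 2.5 N or so, and stays where it is left. It starts between 0 and 0.001.
- can_green: Loose push-seal storage canister with a green lid and a green band: upright, round, pale grey, body 84 mm diameter, lid 88 mm diameter, 100 mm tall to the lid's flat top; about 0.5 kg. Origin at the centre of its underside, z up along its axis; it stands on the counter (z = 0).
- green_top (a point): Centre of the top face of the white round push button (40 mm diameter) in the middle of the green lid; it moves with the button: 17 to 18 mm above the lid's top at the start, 10 mm above it when fully pressed and let go. The button's cap is soft: it gives up to 6 mm under the finger at about 2 N per mm, and springs back.
- btn_green (a joint): How far the green lid's button (its stem, without the give of the soft cap) is pressed down, in m: 0 fully up, 0.008 fully down at its stop. It moves straight down along the canister's axis against a steady 2.5 N or so, and stays where it is left. It starts between 0 and 0.001.
- can_blue: Loose push-seal storage canister with a blue lid and a blue band: upright, round, pale grey, body 84 mm diameter, lid 88 mm diameter, 130 mm tall to the lid's flat top; about 0.5 kg. Origin at the centre of its underside, z up along its axis; it stands on the counter (z = 0).
- blue_top (a point): Centre of the top face of the white round push button (40 mm diameter) in the middle of the blue lid; it moves with the button: 17 to 18 mm above the lid's top at the start, 10 mm above it when fully pressed and let go. The button's cap is soft: it gives up to 6 mm under the finger at about 2 N per mm, and springs back.
- btn_blue (a joint): How far the blue lid's button (its stem, without the give of the soft cap) is pressed down, in m: 0 fully up, 0.008 fully down at its stop. It moves straight down along the canister's axis against a steady 2.5 N or so, and stays where it is left. It starts between 0 and 0.001.
- tin_tomato: Loose food tin with an orange label, 74 mm diameter, 110 mm tall, standing on the counter; origin at the centre of its underside. Bystander.
- tin_beans: Loose food tin with a blue label, 74 mm diameter, 85 mm tall, standing on the counter; origin at the centre of its underside. Bystander.
- card_reader: Grey card reader fixed to the counter on a black foot, 150 x 90 mm, up to 75 mm high; origin at the centre of its underside. Bystander.

How it is judged:
On the way, in this order (a step that is already met when the one before it is completed fails the run):
1. the red lid's button is pressed down (more than 5 of its 8 mm) (value of joint btn_red above 0.005 m), for 0.1 s.
2. the yellow lid's button is pressed down (more than 5 of its 8 mm) (value of joint btn_yellow above 0.005 m), for 0.1 s.
3. the green lid's button is pressed down (more than 5 of its 8 mm) (value of joint btn_green above 0.005 m), for 0.1 s.
At the end, for the whole second after the job is handed in: The red, yellow and green buttons are all down by more than 5 of their 8 mm, pressed in that order; the blue button is pressed less than 2.5 mm; all canisters stand upright (within 0.05 rad), at rest, within 30 mm of where they began; the tins are upright and within 20 mm of where they began (value of joint each of btn_red, btn_yellow, btn_green above 0.005 m and value of joint btn_blue below 0.0025 m and distance of each of can_red, can_yellow, can_green, can_blue from where it was at the start of the episode below 0.03 m and angle between each of can_red, can_yellow, can_green, can_blue, tin_tomato, tin_beans's own z axis and vertical below 0.05 rad and linear speed of each of can_red, can_yellow, can_green, can_blue below 0.02 m/s and distance of each of tin_tomato, tin_beans from where it was at the start of the episode below 0.02 m); the robot touches nothing.
It fails at once if a canister or tin is lifted off the counter (more than 10 mm) or carried (height (world z) of any of can_red, can_yellow, can_green, can_blue, tin_tomato, tin_beans above 0.01 m).
It fails at once if a canister is shoved more than 30 mm from its place or tipped by more than 0.2 rad (distance of any of can_red, can_yellow, can_green, can_blue from where it was at the start of the episode above 0.03 m or angle between any of can_red, can_yellow, can_green, can_blue's own z axis and vertical above 0.2 rad).
It fails at once if a canister is pressed hard: more than 20 N (contact force between any of the fingers, the arm and can_red above 20 N or contact force between any of the fingers, the arm and can_yellow above 20 N or contact force between any of the fingers, the arm and can_green above 20 N or contact force between any of the fingers, the arm and can_blue above 20 N).
It fails at once if the blue lid's button is pressed (2.5 mm or more) (value of joint btn_blue above 0.0025 m).
It fails at once if a tin is moved more than 20 mm, or the card reader is leaned on with more than 5 N (distance of any of tin_tomato, tin_beans from where it was at the start of the episode above 0.02 m or contact force between any of the fingers, the arm and card_reader above 5 N).
It also fails if it takes over 58 s, if anything falls off the work surface, if the arm or the gripper's body presses on something with over 40 N, if the wrist force passes 120 N, or if a joint passes its speed limit or range.

### The arm

A 6-joint arm with a two-finger parallel gripper is mounted at the origin on the work surface. World frame = base frame: x ahead of the robot, y to its left, z up, the work surface at z = 0. Lengths are in m, angles in rad, forces in N, time in s.
With the tool pointing down it reaches from about 0.35 to 0.95 m from the base axis. Payload 17.4 kg.
Tool frame: the origin (TCP) lies on the centre line of the jaws, within the pads' length; the fingertips stand 17 mm ahead of it and the grasp point (between the pads) lies 2 mm behind it; x points along the fingers, y is the direction in which the jaws open and shut, and the axes are right-handed (so a half turn about x gives the same grasp; the last joint's range is limited). The gripper opens to 93 mm and grips with 3 to 60 N. Pads are 15 mm wide; open, the fingers measure 128 mm over their backs; the gripper's body (75 mm by 188 mm) begins 65 mm behind the grasp point.
Start: joints at [1.072, 0.116, 1.442, -0, 1.584, -0.038], TCP at [0.3, 0.605, 0.236] pointing down, gripper open.
Joint ranges: [-2.83, 2.83], [-0.83, 2.19], [0.07, 2.5], [-1.14, 4.28], [0.01, 3], [-2.97, 2.97]. Speed limits (rad/s): [1.89, 1.89, 2.22, 3.14, 3.14, 3.14].

### API

Orientations are given as a 3x3 rotation matrix whose columns are the frame's x, y, z axes.
In Python, from bench import readout, cams, job gives the robot as it stands.
- The arm moves only by the shell command python3 -m creep 'ROWS' [FORCE]. ROWS is text: rows parted by semicolons, each of 5 numbers parted by spaces: the shift along the tool's x, y, z in cm, then the turn about the tool's x in degrees, then the finger opening in cm, from 0 to 9.3. A call has 1 to 5 rows; each row shifts and turns the pose as measured when the row begins, along the tool's axes as they then stand; what a row does not reach is not made up. A row lasts 1/8 s, in which the tool goes at most 62.5 mm and 10.7 degrees, less where a joint would pass 70% of its speed; a pose out of reach is approached as far as the arm can. A call with a gripper value outside its range is refused whole. The fingers move at their own pace and stop on an object; FORCE is the grip in N (left out, the last holds). Time passes only in rows, so rows that do not move let the fingers close. It gives the time, the measured TCP pose, the force and the opening at its end, in the units of the state.
- readout.read_state(): the state, without advancing time (a new reading comes with each control period).
- cams.capture(name): name is "side" or "top"; returns (picture, depth): 420x560x3 uint8, red, green, blue; 420x560 float32, m along the optical axis (not along the pixel's ray), 0 where there is no reading.
- cams.camera_params(name): a dict with "vfov" (degrees; the focal length in pixels is half the picture's height over the tangent of half this angle, whatever the lens; pixels are square), "cx", "cy" (the principal point, pixels), "rvec" (rotation vector, rad) and "tvec" (3), from world to camera coordinates, as OpenCV has them. Camera axes: x right, y down, z forward; pixel columns grow to the right and rows downward; lengths in m; the calibration is good to about 2 mm. A picture is of the moment at which its call begins. camera_params takes no time and is no camera call.
- job.job_done(): hands the job in, once; it reports no verdict.
The state is a dict: "time": time; "joint_positions": joint angles; "joint_vel": joint speeds; "joint_efforts": joint torques, N m; "ee_pos": TCP position; "eef_rot": TCP orientation; "contact_force": force on the tool from outside, world axes, zero at the start; "wrist_torque": the same for the moment, N m; "width": finger opening in m.
Only numpy, scipy, OpenCV 4.12 (cv2) and the standard library are available. Lean on these libraries where they do the work, as an engineer would, in place of code of your own. Each camera call takes 0.05 s, during which the arm holds its last target.

## Working session

There is one attempt and no reset: what is moved stays moved. The work goes in short steps, Python scripts to look and compute and a shell command to move; the robot and the scene stay as the last step left them, time stands still between calls to the robot, and variables do not carry over. Pictures are saved under pics/ and viewed, and the job is handed in when it is done.

```bash
ls; mkdir -p pics; python3 - <<'E'
from bench import readout,cams
import cv2,numpy as np
s=readout.read_state()
for k,v in s.items(): print(k,np.round(v,4).tolist())
for n in("side","top"):
    p,d=cams.capture(n); cv2.imwrite(f"pics/{n}0.png",p[:,:,::-1]); np.savez(f"/tmp/{n}0.npz",p=p,d=d)
    print(n,cams.camera_params(n))
E
```

```text
pics
time 0.0
joint_positions [1.0722, 0.1165, 1.4423, -0.0, 1.584, -0.0378]
joint_vel [-0.0006, 0.0009, 0.0001, 0.0005, 0.0013, -0.0022]
joint_efforts [-0.0014, -72.1261, -62.2622, 0.0779, 0.0236, -0.0001]
ee_pos [0.3001, 0.6044, 0.2349]
eef_rot [[-0.0005, 0.4447, 0.8957], [-0.001, 0.8957, -0.4447], [-1.0, -0.0011, -0.0]]
contact_force [-0.2987, -0.5122, -0.0906]
wrist_torque [0.0295, -0.0005, -0.0007]
width 0.0931
side {'vfov': 57.97281521513827, 'cx': 285.60489226319316, 'cy': 208.3861218268366, 'rvec': array([ 2.21434539, -0.58446755,  0.25441807]), 'tvec': array([-0.41393019,  0.32068978,  0.85206811])}
top {'vfov': 51.563606347041755, 'cx': 279.3901767043138, 'cy': 215.45599993588857, 'rvec': array([ 2.1400654 , -2.18012345,  0.14008275]), 'tvec': array([0.09402253, 0.52273401, 1.03633936])}
```

View pics/side0.png

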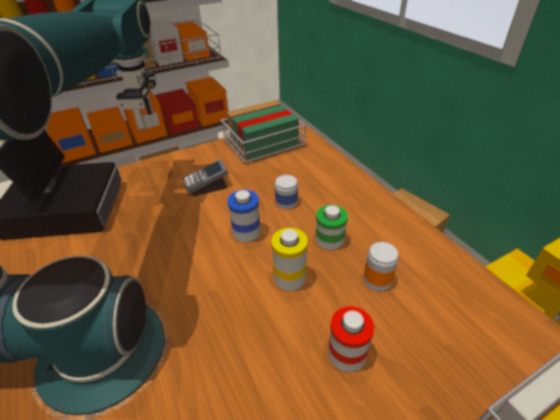

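View pics/top0.png

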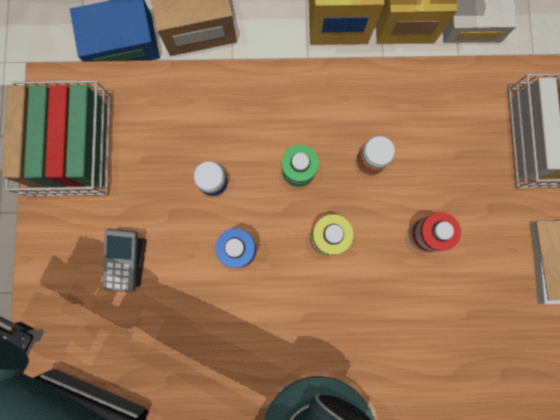

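The top view shows buttons at about red (444,231), yellow (334,234), green (300,162) and blue (235,247). The side view shows the same lids at (352,322), (290,238), (331,214) and (242,198). Next I'll measure them by casting rays onto known heights and checking across both views and depth.

```bash
cat > h.py <<'E'
import numpy as np,cv2
from bench import cams
H=dict(red=.120,yellow=.145,green=.100,blue=.130)
def cam(n):
    c=cams.camera_params(n); f=210/np.tan(np.radians(c['vfov']/2))
    R=cv2.Rodrigues(c['rvec'])[0]; return f,c['cx'],c['cy'],R,c['tvec']
def ray(n,u,v):
    f,cx,cy,R,t=cam(n); return -R.T@t, R.T@np.array([(u-cx)/f,(v-cy)/f,1])
def plane(n,u,v,z):
    o,d=ray(n,u,v); return o+d*(z-o[2])/d[2]
def proj(n,p):
    f,cx,cy,R,t=cam(n); q=R@p+t; return np.array([cx+f*q[0]/q[2],cy+f*q[1]/q[2]])
def seed(): return dict(top=dict(red=(444,231),yellow=(334,234),green=(300,162),blue=(235,247)),side=dict(red=(352,321),yellow=(290,237),green=(331,212),blue=(242,197)))
def button(p,c,uv,r=18):
    u,v=uv; hsv=cv2.cvtColor(p,cv2.COLOR_RGB2HSV)
    m=((hsv[...,1]<90)&(hsv[...,2]>100)).astype(np.uint8)
    w=np.zeros_like(m); cv2.circle(w,(u,v),r,1,-1); m&=w
    n,l,s,ce=cv2.connectedComponentsWithStats(m,connectivity=4)
    k=l[v,u]; return ce[k],s[k]
E
python3 - <<'E'
from h import *
for n in("top","side"):
    z=np.load(f"/tmp/{n}0.npz");p,d=z['p'],z['d']
    f,cx,cy,R,t=cam(n)
    for c in H:
        ce,s=button(p,c,seed()[n][c])
        o,dr=ray(n,*ce); dd=d[int(ce[1]),int(ce[0])]
        print(n,c,ce.round(1),s[2:],"plane",plane(n,*ce,H[c]+.0175).round(4),"depth",dd,(o+dr*dd).round(4))
        print("   lens check reproj other", proj("side" if n=="top" else "top",plane(n,*ce,H[c]+.0175)).round(1))
E
python3 - <<'E'
import cv2
for n,x0,y0,x1,y1 in(("top",200,140,470,270),("side",220,180,380,370)):
    i=cv2.imread(f"pics/{n}0.png")[y0:y1,x0:x1]
    k=min(800/i.shape[1],600/i.shape[0]);cv2.imwrite(f"pics/{n}0z.png",cv2.resize(i,None,fx=k,fy=k,interpolation=cv2.INTER_NEAREST))
E
```

```text
top red [443.9 230.2] [ 19  19 286] plane [ 0.4718 -0.2775  0.1375] depth 0.95952487 [ 0.4718 -0.2773  0.138 ]
   lens check reproj other [352.2 318.9]
top yellow [333.9 233.3] [ 20  20 317] plane [ 0.4674 -0.0309  0.1625] depth 0.9314312 [ 0.4673 -0.0307  0.164 ]
   lens check reproj other [288.6 234.8]
top green [300.1 160.5] [ 19  18 274] plane [0.64   0.035  0.1175] depth 0.9981638 [0.64   0.035  0.1178]
   lens check reproj other [331.8 209.7]
top blue [233.9 247.3] [ 21  20 312] plane [0.4421 0.185  0.1475] depth 0.94347227 [0.4422 0.1851 0.1473]
   lens check reproj other [241.8 194.1]
side red [352.4 321.2] [ 20  22 345] plane [ 0.4691 -0.282   0.1375] depth 0.74595845 [ 0.469  -0.2821  0.1377]
   lens check reproj other [446.  231.4]
side yellow [288.8 237.3] [ 17  16 214] plane [ 0.4638 -0.0384  0.1625] depth 0.8960342 [ 0.4657 -0.035   0.1586]
   lens check reproj other [337.4 234.9]
side green [331.9 211.3] [ 15  15 168] plane [0.6365 0.0296 0.1175] depth 1.0305673 [0.6376 0.031  0.1159]
   lens check reproj other [302.5 162. ]
side blue [242.  195.2] [ 19  15 183] plane [0.4409 0.1804 0.1475] depth 1.0383334 [0.441  0.1808 0.1472]
   lens check reproj other [236.1 247.9]
```

View pics/top0z.png

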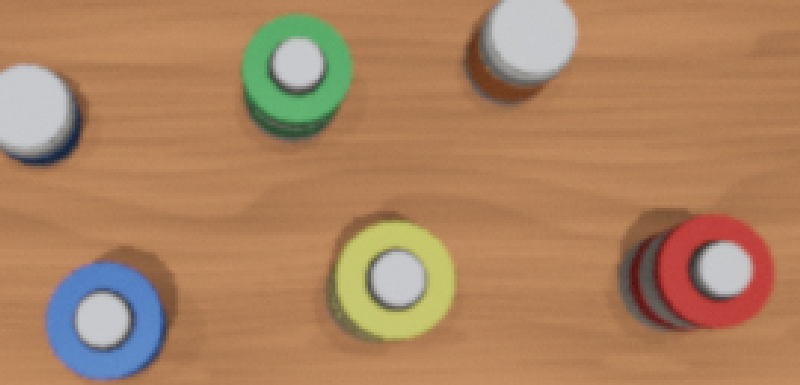

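View pics/side0z.png

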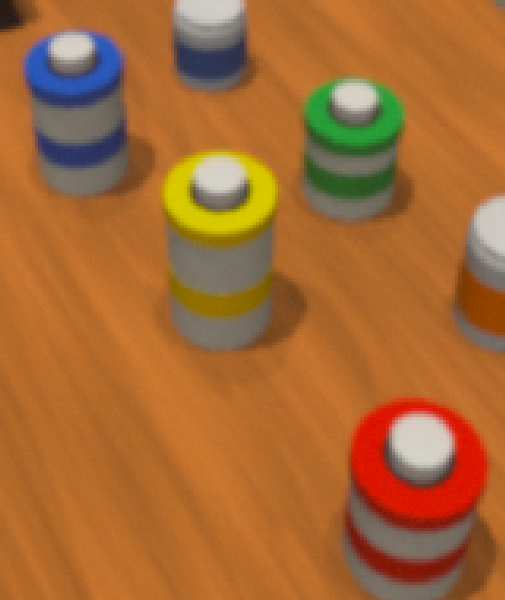

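The two views and the depth agree to a few mm. The side mask also takes in some of the button's wall, which explains its y offset, so I'm using the top view values. I'll close the fingers and travel towards red at the current height, about 55 mm above the tallest button.

```bash
python3 -m creep '0 0 0 0 0;0 -4.7 3.6 0 0;0 -4.7 3.6 0 0;0 -4.7 3.6 0 0;0 -4.7 3.6 0 0' 10
```

```text
time: 0.72
ee_pos: [0.3453, 0.3681, 0.2324]
eef_rot: [[-0.003, 0.441, 0.898], [-0.004, 0.898, -0.441], [-1.0, -0.005, -0.0]]
contact_force: [0.8, -0.4, 0.7]
width: 0.0477
```

```bash
cat > go.py <<'E'
import sys,numpy as np
from bench import readout
T=dict(red=(.4718,-.2775),yellow=(.4674,-.0309),green=(.640,.035))
s=readout.read_state(); R=np.array(s['eef_rot']);p=np.array(s['ee_pos'])
t=np.array([*T[sys.argv[1]],float(sys.argv[2])])
print('t',s['time'],'p',p.round(4),'tilt',R[:,0].round(3),'F',np.round(s['contact_force'],2),'w',round(float(s['width']),4),'to go cm',(R.T@(t-p)*100).round(2))
E
python3 go.py red .235
```

```text
t 0.725 p [0.3453 0.3681 0.2324] tilt [-0.003 -0.004 -1.   ] F [ 0.81 -0.38  0.67] w 0.0477 to go cm [-2.000e-02 -5.238e+01  3.981e+01]
```

```bash
python3 -m creep '-0.2 -4.7 3.6 0 0;-0.1 -4.7 3.6 0 0;-0.1 -4.7 3.6 0 0;0 -4.7 3.6 0 0;0 -4.7 3.6 0 0' >/dev/null; python3 go.py red .235
```

```text
t 1.35 p [0.4028 0.0688 0.2378] tilt [ 0.    -0.004 -1.   ] F [ 1.15  1.21 -0.82] w 0.0014 to go cm [  0.42 -28.1   21.39]
```

```bash
python3 -m creep '0 -4.7 3.6 0 0;0 -4.7 3.6 0 0;0 -4.7 3.6 0 0;0 -4.7 3.6 0 0;0 -4 3 0 0' >/dev/null; python3 go.py red .235
```

```text
t 1.975 p [ 0.4583 -0.2231  0.2398] tilt [ 0.004 -0.004 -1.   ] F [-0.19  0.    0.68] w 0.0002 to go cm [ 0.51 -4.29  3.6 ]
```

```bash
python3 -m creep '0 -2 1.7 0 0;0 -1.4 1.2 0 0;0 0 0 0 0;0 0 0 0 0' >/dev/null; python3 go.py red .180
```

```text
t 2.475 p [ 0.4692 -0.2699  0.239 ] tilt [ 0.002 -0.003 -1.   ] F [ 0.52 -0.73  0.78] w 0.0002 to go cm [ 5.9  -0.56  0.55]
```

```bash
python3 -m creep '2 -0.5 0.4 0 0;2 -0.1 0.1 0 0;1.5 0 0 0 0;0 0 0 0 0;0 0 0 0 0' >/dev/null; python3 go.py red .160
python3 - <<'E'
from bench import cams;import cv2
for n in("side","top"): cv2.imwrite(f"pics/{n}1.png",cams.capture(n)[0][:,:,::-1])
i=cv2.imread("pics/side1.png")[200:400,250:450]
cv2.imwrite("pics/side1z.png",cv2.resize(i,(600,600),interpolation=cv2.INTER_CUBIC))
E
```

```text
t 3.1 p [ 0.4709 -0.2758  0.1792] tilt [ 0.001 -0.002 -1.   ] F [-0.5   0.03  0.61] w 0.0007 to go cm [ 1.92 -0.11  0.15]
```

View pics/side1z.png

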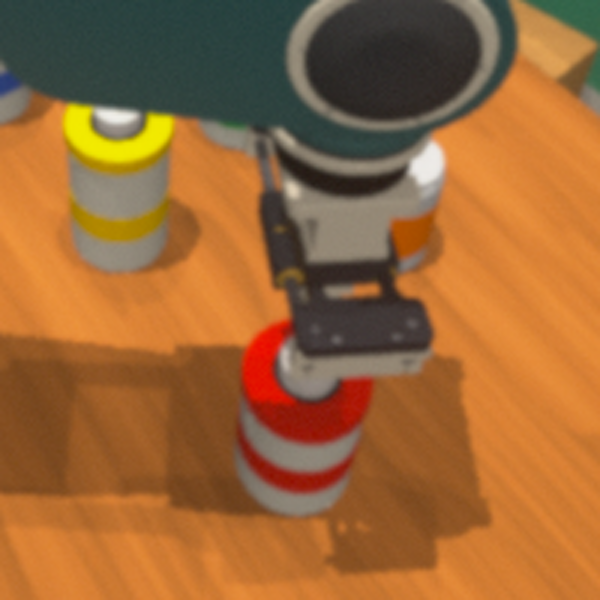

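```bash
python3 - <<'E'
from h import *
from bench import readout
s=readout.read_state();R=np.array(s['eef_rot']);p=np.array(s['ee_pos'])
i=cv2.imread("pics/side1.png");k=6
z=cv2.resize(i[280:360,310:410],None,fx=6,fy=6,interpolation=cv2.INTER_CUBIC)
for off,col in(((.017,0,0),(0,0,255)),((0,0,0),(255,0,0)),((-.067,0,0),(0,255,0)),((.017,.0175,0),(255,0,255)),((.017,-.0175,0),(255,0,255)),((.042,0,0),(255,255,0))):
    q=proj("side",p+R@np.array(off)); print(off,q.round(1),proj("top",p+R@np.array(off)).round(1)); c=((q-[310,280]+.5)*6).astype(int); cv2.circle(z,tuple(map(int,c)),4,col,-1)
cv2.imwrite("pics/side1p.png",z)
E
```

```text
(0.017, 0, 0) [352.7 311.2] [447.6 229.6]
(0, 0, 0) [353.6 306. ] [450.7 228.8]
(-0.067, 0, 0) [357.4 283.8] [464.1 225.7]
(0.017, 0.0175, 0) [351.  303.6] [440.1 226.1]
(0.017, -0.0175, 0) [354.4 319. ] [455.1 233. ]
(0.042, 0, 0) [351.4 318.6] [443.2 230.6]
```

View pics/side1p.png

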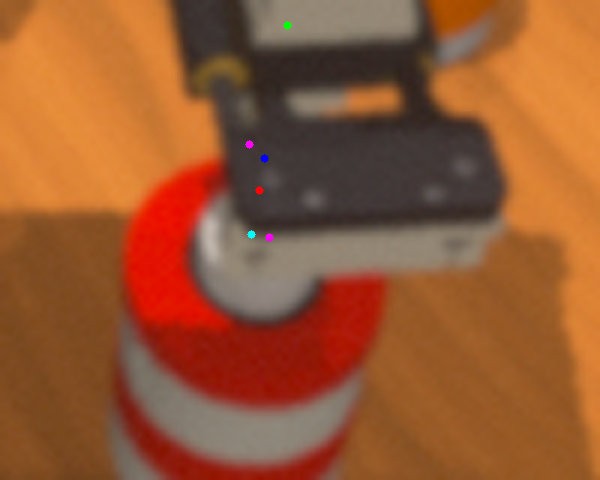

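View pics/top1.png

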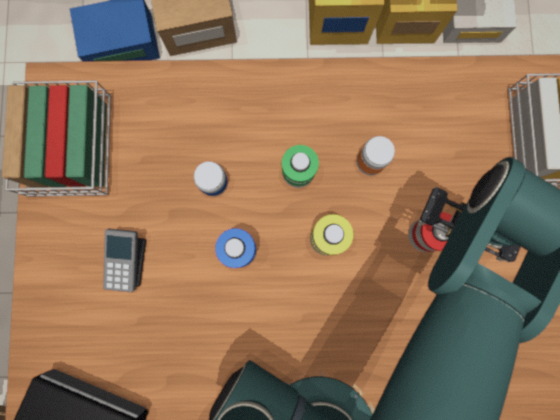

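The large dark block is the end of the gripper body, about 94 mm towards the camera. It hides the fingertips, and its projected position is as expected. I'm correcting the last mm, then coming down gently while watching the force.

```bash
python3 -m creep '0.8 -0.1 0.1 0 0;0.8 0 0 0 0;0.3 0 0 0 0;0 0 0 0 0;0 0 0 0 0' >/dev/null; python3 go.py red .144
```

```text
t 3.825 p [ 0.4717 -0.2776  0.1598] tilt [ 0.002 -0.003 -1.   ] F [ 0.68 -0.05  1.04] w 0.0005 to go cm [ 1.57  0.01 -0.  ]
```

```bash
for i in 1; do python3 -m creep '0.4 0 0 0 0;0.4 0 0 0 0;0.2 0 0 0 0;0 0 0 0 0' >/dev/null; python3 go.py red .144; done
```

```text
t 4.325 p [ 0.4719 -0.2777  0.1497] tilt [ 0.003 -0.004 -1.   ] F [0.05 0.5  1.67] w 0.0005 to go cm [ 0.57  0.01 -0.02]
```

```bash
python3 -m creep '0.3 0 0 0 0;0.2 0 0 0 0;0 0 0 0 0' >/dev/null; python3 go.py red .144; python3 -m creep '0 0 0 0 0' >/dev/null; python3 go.py red .144
```

```text
t 4.7 p [ 0.472  -0.2778  0.1449] tilt [ 0.003 -0.004 -1.   ] F [-1.71  1.08  4.59] w 0.0001 to go cm [ 0.09  0.02 -0.03]
t 4.825 p [ 0.472  -0.2778  0.145 ] tilt [ 0.003 -0.004 -1.   ] F [-2.32  0.98  4.75] w 0.0001 to go cm [ 0.1   0.01 -0.03]
```

```bash
python3 -m creep '0.15 0 0 0 0;0 0 0 0 0' >/dev/null; python3 go.py red .144; python3 -m creep '0 0 0 0 0' >/dev/null; python3 go.py red .144
```

```text
t 5.075 p [ 0.4721 -0.2778  0.1441] tilt [ 0.004 -0.004 -1.   ] F [-2.06  2.23  6.09] w 0.0005 to go cm [ 0.    0.02 -0.04]
t 5.2 p [ 0.4721 -0.2778  0.1443] tilt [ 0.004 -0.004 -1.   ] F [-1.91  1.84  6.7 ] w 0.0011 to go cm [ 0.03  0.01 -0.04]
```

The force is climbing at about 2 N per mm, so the stem is on its stop and only the cap is giving. I'll raise the tool and look.

```bash
python3 -m creep '-1 0 0 0 0;-3 0 0 0 0;-4 0 0 0 0;-1.5 0 0 0 0;0 0 0 0 0' >/dev/null; python3 go.py yellow .235
```

```text
t 5.825 p [ 0.4716 -0.2773  0.2415] tilt [ 0.003 -0.004 -1.   ] F [-0.6  -0.04 -1.05] w 0.0003 to go cm [  0.56  21.93 -11.25]
```

```bash
python3 -m creep '0 4.5 -2.3 0 0;0 4.5 -2.3 0 0;0 4.5 -2.3 0 0;0 4.5 -2.3 0 0;0 2 -1 0 0' >/dev/null; python3 go.py yellow .235; python3 - <<'E'
from h import *
P,D=cams.capture("top"); S,_=cams.capture("side")
cv2.imwrite("pics/top2.png",P[:,:,::-1]);cv2.imwrite("pics/side2.png",S[:,:,::-1])
u,v=444,230; o,d=ray("top",u,v)
print([(o+ray("top",a,b)[1]*D[b,a]).round(4) for a,b in((444,230),(442,232),(446,228))])
ce,s=button(P,'red',(443,230)); print(ce,s, plane("top",*ce,.13))
E
```

```text
t 6.45 p [ 0.4664 -0.0476  0.2321] tilt [-0.006 -0.001 -1.   ] F [ 0.03  0.91 -0.22] w 0.0006 to go cm [-0.29  1.54 -0.65]
[array([ 0.4728, -0.28  ,  0.1319]), array([ 0.4339, -0.1085,  0.5685]), array([ 0.477 , -0.2842,  0.1332])]
[439.22644628 229.70743802] [428 212  25  36 605] [ 0.47377106 -0.27010387  0.13      ]
```

View pics/top2.png

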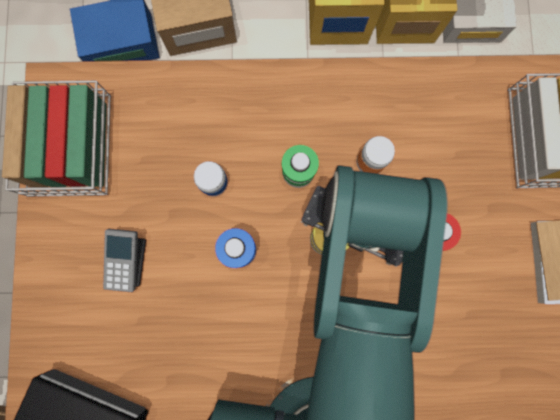

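View pics/side2.png

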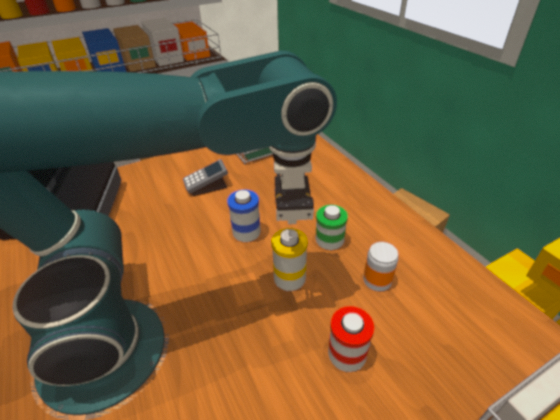

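In the side view the red button at (352,323) sits visibly lower and the canister hasn't moved. Next is yellow.

```bash
python3 -m creep '0 1.2 -0.4 0 0;0 0.3 -0.2 0 0;0 0 0 0 0;0 0 0 0 0' >/dev/null; python3 go.py yellow .186; python3 - <<'E'
from h import *
S,D=cams.capture("side")
ce,s=button(S,'red',(352,323)); print("red side",ce,s)
for b in range(315,332,3):
    o,d=ray("side",352,b); print(b,(o+d*D[b,352]).round(4))
E
```

```text
t 7.05 p [ 0.4678 -0.0326  0.2302] tilt [-0.008 -0.001 -1.   ] F [-1.    0.49  0.24] w 0.0002 to go cm [ 4.42  0.15 -0.08]
red side [352.18153846 322.75692308] [342 314  21  19 325]
315 [ 0.4799 -0.2672  0.1316]
318 [ 0.4768 -0.2717  0.1293]
321 [ 0.4734 -0.2765  0.1277]
324 [ 0.469  -0.2822  0.1283]
327 [ 0.4637 -0.2888  0.1309]
330 [ 0.462  -0.2919  0.126 ]
```

Red's button top reads about 0.130 m, which is fully down. Coming down on yellow.

```bash
python3 -m creep '1.5 0.15 -0.05 0 0;1.5 0 0 0 0;1 0 0 0 0;0 0 0 0 0;0 0 0 0 0' >/dev/null; python3 go.py yellow .169
```

```text
t 7.725 p [ 0.4673 -0.0314  0.1863] tilt [-0.009 -0.001 -1.   ] F [-0.05 -0.23  0.34] w 0.0006 to go cm [1.73 0.06 0.  ]
```

```bash
python3 -m creep '0.5 0.05 0 0 0;0.4 0 0 0 0;0.3 0 0 0 0;0.2 0 0 0 0;0 0 0 0 0' >/dev/null; python3 go.py yellow .169;python3 -m creep '0 0 0 0 0' >/dev/null; python3 go.py yellow .169
```

```text
t 8.35 p [ 0.4678 -0.0309  0.1726] tilt [-0.008 -0.001 -1.   ] F [-1.06  0.04  1.49] w 0.0006 to go cm [ 0.36 -0.01 -0.03]
t 8.475 p [ 0.4678 -0.0309  0.1727] tilt [-0.008 -0.001 -1.   ] F [-0.39 -0.33  1.65] w 0.0004 to go cm [ 0.37 -0.01 -0.04]
```

```bash
python3 -m creep '0.25 0 0 0 0;0.12 0 0 0 0;0 0 0 0 0' >/dev/null; python3 go.py yellow .169;python3 -m creep '0 0 0 0 0' >/dev/null; python3 go.py yellow .169
```

```text
t 8.85 p [ 0.468  -0.031   0.1695] tilt [-0.007 -0.001 -1.   ] F [-2.77  0.37  5.95] w 0.0005 to go cm [ 0.05 -0.02 -0.05]
t 8.975 p [ 0.468  -0.031   0.1697] tilt [-0.007 -0.001 -1.   ] F [-2.87  0.48  4.84] w 0.0008 to go cm [ 0.07 -0.02 -0.06]
```

```bash
python3 -m creep '0.13 0 0 0 0;0 0 0 0 0' >/dev/null; python3 go.py yellow .169;python3 -m creep '0 0 0 0 0' >/dev/null; python3 go.py yellow .169
```

```text
t 9.225 p [ 0.4681 -0.031   0.1691] tilt [-0.006 -0.001 -1.   ] F [-3.   -0.05  6.29] w 0.0008 to go cm [ 0.01 -0.02 -0.07]
t 9.35 p [ 0.4681 -0.031   0.1694] tilt [-0.006 -0.001 -1.   ] F [-2.28  0.02  6.28] w 0.0003 to go cm [ 0.04 -0.02 -0.07]
```

The stop is reached again at about 6 N. Raising and moving to green.

```bash
python3 -m creep '-1 0 0 0 0;-2.5 0 0 0 0;-2.5 0 0 0 0;-0.5 0 0 0 0;0 0 0 0 0' >/dev/null; python3 go.py green .235
```

```text
t 9.975 p [ 0.4685 -0.031   0.2361] tilt [-0.006 -0.001 -1.   ] F [-0.11 -0.37 -0.3 ] w 0.0004 to go cm [ 0.   13.56 12.41]
```

```bash
python3 -m creep '0 3 2.8 0 0;0 3.5 3.2 0 0;0 3.5 3.2 0 0;0 3 2.7 0 0;0 0 0 0 0' >/dev/null; python3 go.py green .15
```

```text
t 10.6 p [0.6368 0.0342 0.2289] tilt [-0.011 -0.001 -1.   ] F [-0.41  0.3   0.08] w 0.0006 to go cm [7.89 0.27 0.32]
```

```bash
python3 -m creep '2.5 0.25 0.2 0 0;2.5 0 0 0 0;2.5 0 0 0 0;0 0 0 0 0;0 0 0 0 0' >/dev/null; python3 go.py green .124; python3 - <<'E'
from h import *
S,D=cams.capture("side"); cv2.imwrite("pics/side3.png",S[:,:,::-1])
for b in range(234,244,2):
    o,d=ray("side",289,b); print(b,(o+d*D[b,289]).round(4))
E
```

```text
t 11.225 p [0.636  0.0345 0.1493] tilt [-0.015 -0.002 -1.   ] F [ 0.01 -0.34  0.29] w 0.0004 to go cm [2.53 0.24 0.36]
234 [ 0.4748 -0.0199  0.1524]
236 [ 0.4699 -0.0285  0.1554]
238 [ 0.467  -0.0335  0.1544]
240 [ 0.4642 -0.0385  0.1535]
242 [ 0.4598 -0.0461  0.1557]
```

View pics/side3.png

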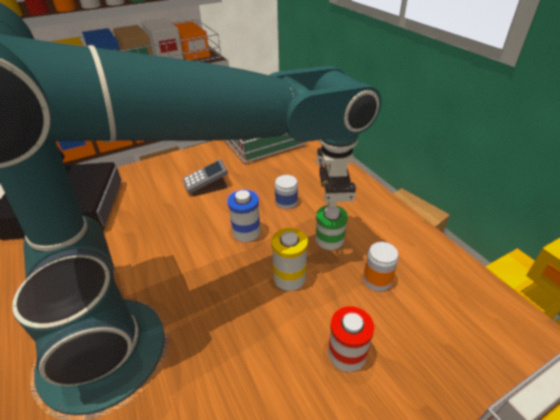

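Yellow's button top at (289,238) reads about 0.155 m, so it is down. The fingers are over green at (331,210). I'll correct 4 mm sideways and press.

```bash
python3 -m creep '0.4 0.25 0.35 0 0;0.4 0.05 0.1 0 0;0 0 0 0 0;0 0 0 0 0' >/dev/null; python3 go.py green .124
```

```text
t 11.775 p [0.6423 0.0352 0.1427] tilt [-0.012 -0.002 -1.   ] F [ 0.06 -0.75 -0.32] w 0.0004 to go cm [ 1.87 -0.11 -0.18]
```

```bash
python3 -m creep '0.4 -0.05 -0.1 0 0;0.4 0 0 0 0;0.3 0 0 0 0;0 0 0 0 0;0 0 0 0 0' >/dev/null; python3 go.py green .124
```

```text
t 12.4 p [0.6411 0.0352 0.1314] tilt [-0.011 -0.002 -1.   ] F [0.33 0.04 1.44] w 0.0006 to go cm [ 0.74 -0.06 -0.08]
```

```bash
python3 -m creep '0.3 0 0 0 0;0.25 0 0 0 0;0.1 0 0 0 0;0 0 0 0 0' >/dev/null; python3 go.py green .124;python3 -m creep '0 0 0 0 0' >/dev/null; python3 go.py green .124
```

```text
t 12.9 p [0.6412 0.0352 0.1251] tilt [-0.011 -0.002 -1.   ] F [-0.67 -0.33  5.03] w 0.0002 to go cm [ 0.11 -0.07 -0.09]
t 13.025 p [0.6412 0.0352 0.1252] tilt [-0.011 -0.002 -1.   ] F [-1.1   0.21  4.52] w 0.0003 to go cm [ 0.12 -0.07 -0.09]
```

```bash
python3 -m creep '0.15 0 0 0 0;0 0 0 0 0;0 0 0 0 0' >/dev/null; python3 go.py green .124
```

```text
t 13.4 p [0.6412 0.0352 0.1244] tilt [-0.01  -0.002 -1.   ] F [-1.93 -0.61  6.03] w 0.0006 to go cm [ 0.04 -0.07 -0.1 ]
```

Green is on its stop at about 6 N. Raising well clear.

```bash
python3 -m creep '-1 0 0 0 0;-3 0 0 0 0;-5 0 0 0 0;-5 0 0 0 0;-3 0 0 0 0' >/dev/null; python3 go.py green .3; python3 -m creep '-1 -5 -1 0 0;0 -5 -2 0 0;0 -5 -2 0 0;0 -5 -2 0 0;0 -4 -2 0 0' >/dev/null;python3 -m creep '0 -5 -2 0 0;0 -4 -2 0 0;0 -2 -1 0 0;0 0 0 0 0;0 0 0 0 0' >/dev/null; python3 go.py green .3
python3 - <<'E'
from h import *
S0=np.load("/tmp/side0.npz");T0=np.load("/tmp/top0.npz")
for n,Z in(("side",S0),("top",T0)):
    P,D=cams.capture(n); cv2.imwrite(f"pics/{n}4.png",P[:,:,::-1])
    for c in H:
        u,v=seed()[n][c]; v+= (2 if n=="side" else 0)
        try: ce,s=button(P,c,(u,v))
        except Exception as e: print(e);continue
        q=[int(round(x)) for x in ce]
        zz=[(lambda o_d:(o_d[0]+o_d[1]*D[q[1]+j,q[0]+i]))(ray(n,q[0]+i,q[1]+j)) for i in(-2,-1,0,1,2) for j in(-2,-1,0,1,2)]
        print(n,c,ce.round(1),s[4],"lid+mm",round((np.median(zz,0)[2]-H[c])*1000,1),np.median(zz,0).round(4))
E
```

```text
t 14.025 p [0.6419 0.0354 0.297 ] tilt [-0.016 -0.002 -1.   ] F [-0.12  0.17 -0.13] w 0.0001 to go cm [-0.3  -0.13 -0.15]
t 15.275 p [ 0.3518 -0.221   0.3169] tilt [-0.01  -0.004 -1.   ] F [-0.27 -0.19 -0.27] w 0.0002 to go cm [ 1.28 35.78 14.36]
side red [352.4 322.8] 317 lid+mm 9.8 [ 0.4694 -0.2811  0.1298]
side yellow [279.5 209.5] 235006 lid+mm 321.8 [ 0.3292 -0.2526  0.4668]
side green [331.6 212.9] 162 lid+mm 10.1 [0.6376 0.0304 0.1101]
side blue [242.2 195.7] 200 lid+mm 16.5 [0.4396 0.1773 0.1465]
top red [442.9 230.5] 272 lid+mm 10.4 [ 0.4729 -0.2784  0.1304]
top yellow [333.2 233.7] 331 lid+mm 10.4 [ 0.4666 -0.03    0.1554]
top green [300.1 161.5] 278 lid+mm 10.8 [0.6381 0.0349 0.1108]
top blue [234.  247.4] 317 lid+mm 17.8 [0.4429 0.1849 0.1478]
```

View pics/top4.png

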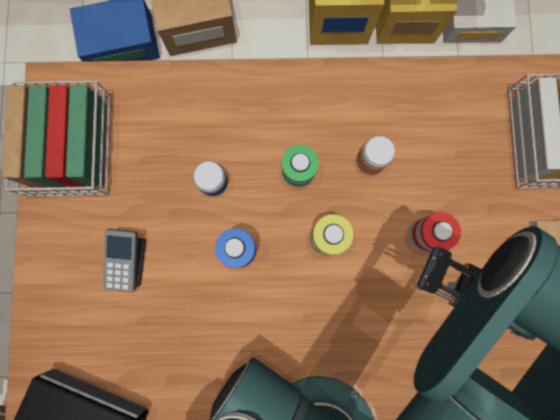

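View pics/side4.png

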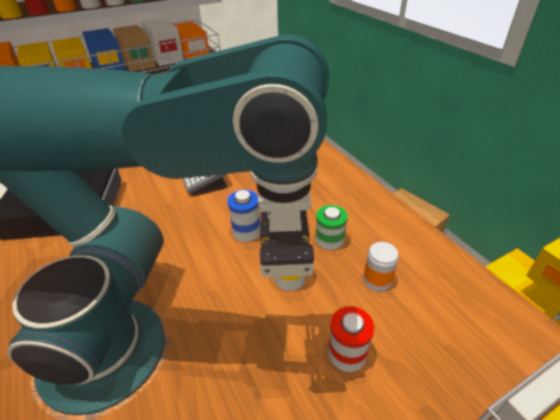

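The top view shows all four canisters and both tins where they started, with buttons at red (443,230), yellow (333,234), green (300,161) and blue (234,247). Red, yellow and green stand about 10 mm above their lids, blue about 17 mm, and the gripper is well clear. Handing in.

```bash
python3 -c "
from bench import job
print(job.job_done())"
```

```text
the job is handed in; nothing more can be done
None
```

I pressed the red, yellow and green buttons, in that order, down to their stops with closed fingertips, then moved clear and handed the job in about 15 s into the 58 s. Push-down force at the wrist read at most about 7 N on any canister, against the 20 N limit.

**Last checks:**
- **Buttons:** from the top camera, red, yellow and green stand 10.4, 10.4 and 10.8 mm above their lids (10 mm is fully pressed). Blue is still up at 17.8 mm.
- **Positions:** the buttons measure within about 2 mm of where they began. The tins and the card reader look unmoved in the pictures, though I did not measure them.
- **Robot:** the gripper ended with the TCP about 0.32 m above the counter, and the wrist force read about zero.

**What disagreed or failed:**
- The first side-view button positions were 3 to 8 mm off the top view, because that mask took in the button's wall. I used the top view values, and the press forces and final heights fit them.
- In the final side view the gripper hid the yellow button, so that reading was unusable. I relied on the top view and an earlier side reading, which put its top at about 0.155 m (fully down).

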